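# Tip the specimen box upright onto the weighing platform

## Task

The specimen transport box is lying on its side in front of the low weighing platform. Push it up against the platform's front edge and tip it over that edge so that it stands on its base on the platform with the orange lid on top, then slide it fully home, flush against the blue back stop, and let go. Leave the amber bottle, the red jar and the white beaker where they are.

Things in the scene. Friction and masses are not known exactly. Their poses are not given: they have to be found in the camera images.
- platform: Fixed weighing platform: steel deck 150 mm (its x) by 240 mm (its y), 12 mm high. Origin at the centre of its underside, on the bench; z up. The box is tipped and slid along its +x: from the bench, over the front edge, to the back stop. A white display unit (45 mm deep, 110 mm long, 70 mm high) stands right behind the back stop.
- front_edge (a point): Middle of the upper corner of the platform's front edge, at platform x = -75 mm, 12 mm above the bench. The edge is a fixed upright step that runs along the platform's y: the fence to push and tip against.
- back_stop (a point): Point on the front face of the blue back stop, at deck height in the middle of its length: platform x = +75 mm, 12 mm above the bench. The stop is 8 mm thick, as long as the deck, its top 60 mm above the bench.
- carrier: Loose rigid specimen box, white with orange lid, 0.4 to 0.75 kg, shut fast, too wide to grip. As it lies at the start: 105 mm along its x, 150 mm along y, 95 mm along z (height); origin at the centre of the face it then lies on. Lid face at x = -52.5 mm, away from the platform; base at x = +52.5 mm, 15 to 45 mm from the front edge, up to 0.15 rad askew. Upright, its x points down.
- carrier_mid (a point): Middle of the specimen box (52.5 mm from lid and base faces, 47.5 mm from the face it lies on at the start). With the box upright on the platform and flush against the back stop it lies at platform x = +27.5 mm, 64.5 mm above the bench.
- lid_mid (a point): Centre of the outer face of the orange lid (26 mm thick), on the specimen box: on top when the box stands upright.
- reagent_bottle: Bystander: amber bottle with blue cap, 70 mm diameter, 150 mm high, standing; origin at the centre of its underside.
- red_jar: Bystander: red jar with blue cap, 64 mm diameter, 90 mm high, standing; origin at the centre of its underside.
- beaker: Bystander: open white beaker, 72 mm diameter, 90 mm high, standing; origin at the centre of its underside.
Things that resemble listed ones, but are neither listed nor needed, are in the scene too. There is more than one size of the carrier; the one meant has the size given above.

How it is judged:
By the outcome, as a careful person would: the job done as asked, in the order asked, and still so for the second after the job is handed in, with the robot touching nothing.
It also fails if it takes over 50 s, if anything falls off the work surface, if the arm or the gripper's body presses on something with over 40 N, if the wrist force passes 120 N, or if a joint passes its speed limit or range.

## Robot

A 6-joint arm with a two-finger parallel gripper is mounted at the origin on the work surface. World frame = base frame: x ahead of the robot, y to its left, z up, the work surface at z = 0. Lengths are in m, angles in rad, forces in N, time in s.
With the tool pointing down it reaches from about 0.275 to 0.875 m from the base axis. Payload 12.5 kg.
Tool frame: the origin (TCP) lies on the centre line of the jaws, within the pads' length; the fingertips stand r.finger_overhang ahead of it and the grasp point (between the pads) lies 3 mm ahead of it (r.finger_overhang is the distance from the TCP to the fingertips, in m); z points along the fingers, y is the line along which they close (so a half turn about z gives the same grasp; the last joint's range is limited). The gripper opens to 85 mm and grips with 20 to 120 N. Pads are 22 mm wide; open, the fingers measure 114 mm over their backs; the gripper's body (76 mm by 85 mm) begins 54 mm behind the grasp point. The pads swing forward as they close: fully open they stand 13 mm farther back than shut.
Start: joints at [-1.22, 0.351, 1.652, -0, 1.139, -0.085], TCP at [0.232, -0.499, 0.253] pointing down, gripper open.
Joint ranges: [-2.75, 2.75], [-0.79, 2.1], [0.01, 2.65], [-1.57, 4.71], [0.07, 3.14], [-2.87, 2.87]. Speed limits (rad/s): [2.22, 2.22, 2.79, 3.14, 3.14, 3.14].

## Interface

Orientations are given as a unit quaternion [x, y, z, w].
In Python, from cell import r, optics gives the robot as it stands. The module is installed in compiled form; this text tells all that it offers. Calls block until the motion is done:
- r.move_to(position, orientation): joint-space move of the TCP to a pose.
- r.move_linear(position, rot=None, vel=0.15): straight line of the TCP; rot=None keeps the orientation; vel is the mean speed in m/s.
- r.set_joints(angles): joint-space move.
- r.set_gripper(opening, squeeze=None): opening from 0.0 (shut) to 1.0 (fully open); squeeze is the grip in N (None keeps the last); returns when the fingers have stopped.
- r.sleep(seconds).
- r.inverse_kinematics(position, orientation): joint angles nearest the present ones, or None.
- optics.get_image(name): name is "scene" or "top"; returns a dict with "pixels" (480x640x3 uint8, red, green, blue), "depth" (480x640 float32, m along the optical axis (not along the pixel's ray), 0 where there is no reading), "fx", "fy", "cx", "cy" (pixels), "camera_from_world" (4x4, takes a point from world to camera coordinates). Camera axes: x right, y down, z forward; pixel columns grow to the right and rows downward; lengths in m; the calibration is good to about 2 mm. A picture is of the moment at which its call begins.
A pose or a line that the arm cannot do raises r.PlanningError and nothing moves.
- r.hand_in(): hands the job in; it is judged then, once.
Readings, each from a call of its own:
- r.current_t(): time.
- r.current_q(): joint angles.
- r.current_qvel(): joint speeds.
- r.current_effort(): joint torques, N m.
- r.current_tool_pos(): TCP position.
- r.current_ee_rot(): TCP orientation.
- r.current_contact_force(): force on the tool from outside, world axes, zero at the start.
- r.current_torque(): the same for the moment, N m.
- r.current_opening(): opening from 0.0 (shut) to 1.0 (fully open).
- r.current_finger_force(): force on a finger pad.
Only numpy, scipy, OpenCV 4.12 (cv2) and the standard library are available. Lean on these libraries where they do the work, as an engineer would, in place of code of your own. Each camera call takes 0.05 s, during which the arm holds its last target. There are 200 camera calls.

## Working session

There is one attempt and no reset: what is moved stays moved. The work goes in short steps, each a Python script; the robot and the scene stay as the last script left them, time stands still between calls to the robot, and variables do not carry over. Pictures are saved under pics/ and viewed, at most 10 in all, crops included, and the job is handed in when it is done.

```bash
mkdir -p pics; cat > h.py <<'E'
import numpy as np, cv2
from cell import r, optics
def shot(name, f):
    d=optics.get_image(name); cv2.imwrite(f"pics/{f}.png", d["pixels"][:,:,::-1]); np.savez(f"pics/{f}.npz", **d); return d
def cloud(d):
    v,u=np.mgrid[0:480,0:640]; z=d["depth"]
    P=np.stack([(u-d["cx"])/d["fx"]*z,(v-d["cy"])/d["fy"]*z,z,np.ones_like(z)],-1)
    W=P@np.linalg.inv(d["camera_from_world"]).T
    W=W[...,:3]; W[z==0]=np.nan; return W
E
python3 - <<'E'
from h import *
for n in("scene","top"):
    d=shot(n,n+"0"); print(n,np.linalg.inv(d["camera_from_world"])[:3,3],d["fx"],(d["depth"]>0).mean())
print(r.finger_overhang,r.current_ee_rot(),r.current_t())
E
```

```text
scene [ 1.01960296 -0.12607365  0.8162902 ] 453.99292928386524 0.9959602864583333
top [ 0.3856085  -0.0093817   1.42900543] 532.2064005225167 0.9960026041666666
0.022 [ 9.76353799e-01  2.16178108e-01 -8.66101608e-05 -5.26749455e-04] 0.1
```

View pics/top0.png

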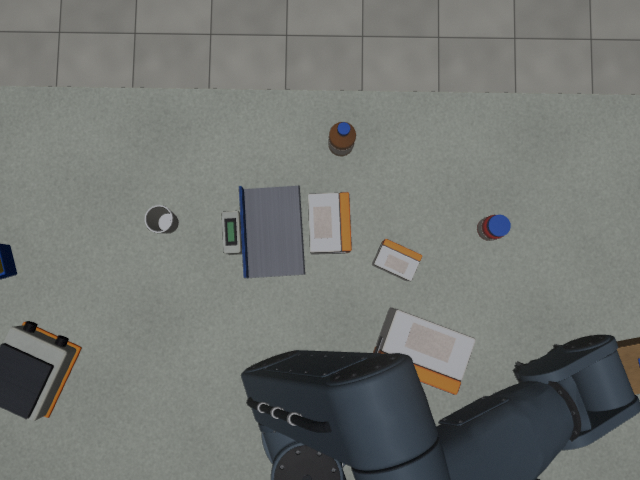

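View pics/scene0.png

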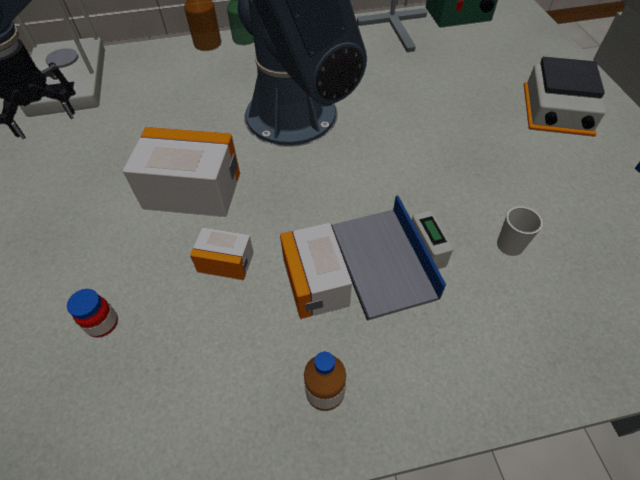

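The top view shows the platform at about (272,232), with the stop on its left. The wanted box is at about (330,222) with its lid to the right, so platform +x is roughly world +y. The bottle is at (342,138), the jar at (496,227) and the beaker at (160,220). The smaller box at (398,260) and the larger one at (430,345) are decoys.

```bash
python3 - <<'E'
from h import *
d=dict(np.load("pics/top0.npz")); W=cloud(d)
def rect(m,n,u0,u1,v0,v1):
    k=np.zeros(m.shape,bool); k[v0:v1,u0:u1]=1; m=m&k
    P=W[m][:,:2]; rc=cv2.minAreaRect((P*1000).astype(np.float32)); print(n,m.sum(),rc,np.median(W[m][:,2])); print(cv2.boxPoints(rc).round(1).tolist())
z=W[...,2]
rect((z>.085)&(z<.105),"box",295,365,180,262)
rect((z>.006)&(z<.02),"deck",235,310,175,285)
rect((z>.05)&(z<.066),"stop",230,255,175,285)
for n,u,v in(("bottle",342,138),("jar",496,227),("beaker",160,220),("small",398,260),("big",430,345)):
    print(n,W[v,u].round(3))
print(z[150:170,200].std(), np.nanmedian(z[150:170,200]))
# gripper
q=r.current_tool_pos();print(q)
s=dict(np.load("pics/scene0.npz"));S=cloud(s)
m=(np.hypot(S[...,0]-q[0],S[...,1]-q[1])<.08)&(S[...,2]>.1)
print("lowest gripper z",np.nanpercentile(S[m][:,2],[0,1,3]))
E
```

```text
box 2437 ((540.5139770507812, -44.67504119873047), (150.6083984375, 105.0067138671875), 3.2074601650238037) 0.09458165120824602
[[462.3999938964844, 3.5], [468.29998779296875, -101.30000305175781], [618.5999755859375, -92.9000015258789], [612.7999877929688, 12.0]]
deck 4889 ((529.2691040039062, 107.77944946289062), (292.18585205078125, 196.59857177734375), 2.5457544326782227) 0.011769785606218885
[[379.0, 199.5], [387.70001220703125, 3.0999999046325684], [679.5999755859375, 16.100000381469727], [670.9000244140625, 212.5]]
stop 411 ((515.71533203125, 193.82586669921875), (238.0290069580078, 37.9752197265625), 4.460777282714844) 0.05946892567783024
[[395.6000061035156, 203.5], [398.5, 165.60000610351562], [635.7999877929688, 184.1999969482422], [632.9000244140625, 222.0]]
bottle [ 0.748 -0.073  0.123]
jar [ 0.535 -0.468  0.086]
beaker [0.549 0.41  0.002]
small [ 0.448 -0.223  0.065]
big [ 0.242 -0.29   0.132]
0.003425853105635268 -0.0011026556356555917
[ 0.23208988 -0.49831361  0.25281467]
lowest gripper z [0.24693974 0.25450345 0.26472072]
```

```bash
python3 - <<'E'
from h import *
d=dict(np.load("pics/top0.npz")); Ti=np.linalg.inv(d["camera_from_world"]); c=Ti[:3,3]
def ray(p,z):
    k=Ti[:3,:3]@np.array([(p[0]-d["cx"])/d["fx"],(p[1]-d["cy"])/d["fy"],1.]); return (c+k*(z-c[2])/k[2])[:2]*1000
im=d["pixels"].astype(int); hsv=cv2.cvtColor(d["pixels"],cv2.COLOR_RGB2HSV)
print("cols",im[232,270],im[120,200],im[232,242])
blue=((hsv[...,0]>100)&(hsv[...,0]<130)&(hsv[...,1]>150)).astype(np.uint8)
deck=((abs(im-im[200:265,255:295].reshape(-1,3).mean(0)).max(-1)<28)).astype(np.uint8)
for n,m,z in(("blue",blue,.06),("deck",deck,.012)):
    k=np.zeros_like(m);k[175:290,232:306]=1;m=cv2.morphologyEx(m*k,cv2.MORPH_OPEN,np.ones((3,3))) 
    C=max(cv2.findContours(m,0,2)[0],key=cv2.contourArea)
    P=np.array([ray(p,z) for p in C[:,0]],np.float32)
    rc=cv2.minAreaRect(P);print(n,cv2.minAreaRect(C),rc,cv2.boxPoints(rc).round(0).tolist())
    # front side line: per-row max u
    R=np.array([ray((np.where(m[v])[0].max()+.5,v),z) for v in range(195,270)])
    L=np.array([ray((np.where(m[v])[0].min()-.5,v),z) for v in range(195,270)])
    print("right line y=a x+b",np.polyfit(R[:,0],R[:,1],1),"left",np.polyfit(L[:,0],L[:,1],1))
E
```

```text
cols [ 97 100 107] [130 134 128] [34 56 99]
blue ((243.0, 244.5), (5.0, 2.0), 90.0) ((481.893798828125, 176.015625), (12.989556312561035, 5.163649082183838), 1.5300796031951904) [[475.0, 178.0], [475.0, 173.0], [488.0, 174.0], [488.0, 179.0]]Traceback (most recent call last):
  File "<stdin>", line 15, in <module>
    return umr_maximum(a, axis, None, out, keepdims, initial, where)
ValueError: zero-size array to reduction operation maximum which has no identity
```

```bash
python3 - <<'E'
from h import *
d=dict(np.load("pics/top0.npz")); Ti=np.linalg.inv(d["camera_from_world"]); c=Ti[:3,3]
def ray(p,z):
    k=Ti[:3,:3]@np.array([(p[0]-d["cx"])/d["fx"],(p[1]-d["cy"])/d["fy"],1.]); return (c+k*(z-c[2])/k[2])[:2]*1000
im=d["pixels"].astype(int)
print(im[205,232:312:1].tolist()); 
sat=im[...,2]-im[...,0]   # blue minus red
deckm=(sat>4)
def line(m,z,side):
    P=[]
    for v in range(196,266):
        u=np.where(m[v,232:306])[0]+232
        if len(u): P.append(ray((u.max()+.5 if side else u.min()-.5,v),z))
    P=np.array(P); a=np.polyfit(P[:,0],P[:,1],1); s=abs(P[:,1]-np.polyval(a,P[:,0]))<4
    return np.polyfit(P[s,0],P[s,1],1),s.sum()
b=sat>40
print("stop front top edge",line(b,.06,1),"stop back",line(b,.06,0),"deck front",line(deckm,.012,1))
for u in(255,275,290):
    v=np.where(deckm[175:290,u])[0]+175; print(ray((u,v.min()-.5),.012),ray((u,v.max()+.5),.012))
E
```

```text
[[130, 134, 128], [130, 134, 128], [128, 132, 125], [129, 133, 126], [130, 134, 129], [133, 136, 130], [130, 134, 128], [93, 100, 104], [47, 62, 98], [33, 55, 97], [27, 43, 73], [18, 27, 42], [20, 25, 37], [88, 90, 98], [96, 98, 105], [94, 97, 105], [95, 98, 105], [93, 97, 103], [92, 94, 103], [93, 96, 104], [95, 96, 105], [94, 97, 105], [97, 99, 107], [100, 103, 110], [99, 101, 109], [96, 98, 106], [96, 98, 106], [96, 98, 107], [99, 101, 110], [97, 99, 108], [96, 98, 105], [98, 100, 108], [96, 99, 107], [96, 98, 106], [98, 100, 109], [97, 99, 108], [97, 98, 107], [99, 101, 109], [97, 100, 108], [99, 101, 108], [101, 103, 111], [97, 100, 108], [97, 99, 107], [100, 101, 110], [99, 100, 110], [98, 100, 108], [97, 99, 107], [99, 102, 109], [95, 98, 107], [97, 98, 107], [98, 100, 109], [97, 100, 108], [99, 101, 110], [99, 101, 109], [97, 100, 108], [99, 102, 109], [98, 100, 108], [96, 99, 106], [98, 100, 109], [98, 100, 108], [98, 99, 107], [99, 102, 109], [99, 101, 110], [101, 103, 112], [99, 101, 108], [100, 103, 110], [98, 101, 109], [79, 81, 88], [51, 53, 56], [120, 123, 117], [130, 134, 128], [124, 129, 123], [129, 133, 128], [129, 133, 127], [125, 129, 122], [123, 125, 120], [129, 131, 126], [157, 158, 159], [161, 163, 167], [163, 164, 167]]
stop front top edge (array([8.25922682e-02, 1.33119445e+02]), np.int64(70)) stop back (array([7.84543421e-02, 1.42033325e+02]), np.int64(70)) deck front (array([  0.08163276, -16.32760415]), np.int64(70))
[636.96311778 154.24525234] [400.55396212 148.33176083]
[643.25095699 100.48859921] [404.0590363   95.24346724]
[646.60559274  60.1303113 ] [407.35087734  55.43726736]
```

```bash
cat >> h.py <<'E'
from scipy.spatial.transform import Rotation as R
ex=np.array([-.0815,.9967,0]); ey=np.array([-.9967,-.0815,0]); ez=np.array([0,0,1.]); F0=np.array([.5295,.0269,0]); SG=1
def pose(px,py,z,t):
    """TCP pose putting the open fingertips' leading lower corner at platform-axis point (px from front edge, py, z over bench), tool tilted t rad, tips leading"""
    zt=np.sin(t)*ex-np.cos(t)*ez; ft=np.cos(t)*ex+np.sin(t)*ez; y=SG*ey; x=np.cross(y,zt)
    return F0+px*ex+py*ey+z*ez-.009*zt-.011*ft, R.from_matrix(np.c_[x,y,zt]).as_quat()
def lin(px,py,z,t,vel=.1):
    p,q=pose(px,py,z,t); r.move_linear(p,q,vel); f=r.current_contact_force(); return np.array([f@ex,f@ey,f[2]])
E
python3 - <<'E'
import h; from h import *
for s in(1,-1):
    h.SG=s
    for a in((-.165,-.005,.25,.3),(-.165,-.005,.045,.3),(.02,-.005,.14,.3),(.0,-.005,.04,.4)):
        q=r.inverse_kinematics(*pose(*a)); print(s,a,None if q is None else np.round(q,2))
E
```

```text
1 (-0.165, -0.005, 0.25, 0.3) [-0.46  0.45  1.53  0.26  1.33  2.52]
1 (-0.165, -0.005, 0.045, 0.3) [-0.46  0.72  1.65  0.32  0.95  2.39]
1 (0.02, -0.005, 0.14, 0.3) [-0.16  0.49  1.78  0.35  0.98  2.69]
1 (0.0, -0.005, 0.04, 0.4) [-0.23  0.68  1.79  0.51  0.87  2.46]
-1 (-0.165, -0.005, 0.25, 0.3) [-0.46  0.45  1.53  0.26  1.33 -0.62]
-1 (-0.165, -0.005, 0.045, 0.3) [-0.46  0.72  1.65  0.32  0.95 -0.75]
-1 (0.02, -0.005, 0.14, 0.3) [-0.16  0.49  1.78  0.35  0.98 -0.45]
-1 (0.0, -0.005, 0.04, 0.4) [-0.23  0.68  1.79  0.51  0.87 -0.68]
```

```bash
sed -i 's/SG=1/SG=-1/' h.py; python3 - <<'E'
from h import *
r.move_to(*pose(-.165,-.005,.25,.3)); print(r.current_t(),r.current_contact_force())
lin(-.165,-.005,.045,.3,.2); print(r.current_t(),r.current_contact_force(), r.current_opening())
px=-.165
print(lin(-.135,-.005,.045,.3,.1))
px=-.135
while px<-.094:
    px+=.004; f=lin(px,-.005,.045,.3,.05); print(round(px,3),f.round(1),round(r.current_t(),2))
    if f[0]<-12: break
shot("top","top1");shot("scene","scene1")
E
```

```text
1.825 [ 0.2007219  -0.80604672  0.3636692 ]
3.0 [-0.03949602  0.33040936  0.31745139] 0.9994854512255701
[-0.65376901  0.22214927  0.12582477]
-0.131 [ 0.3 -0.1  0.4] 3.7
-0.127 [0.2 0.3 0.6] 3.95
-0.123 [-0.4 -0.4 -0. ] 4.2
-0.119 [0.2 0.  0.9] 4.45
-0.115 [-0.3 -0.6 -0.4] 4.7
-0.111 [-0.7 -0.3  0.1] 4.95
-0.107 [-0.4 -0.  -0.5] 5.2
-0.103 [-10.9   1.7   2. ] 5.45
-0.099 [-32.1  11.5   9.8] 5.7
```

View pics/scene1.png

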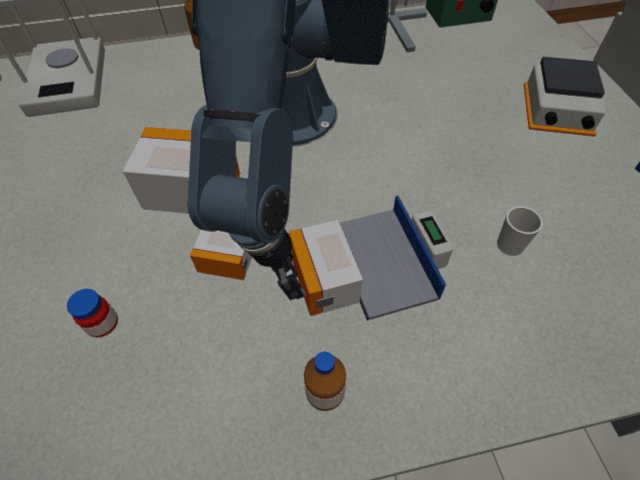

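The scene view shows the fingers against the orange lid near (290,280), with the box's base close to or at the platform edge. I'll check the box pose numerically.

```bash
python3 - <<'E'
from h import *
d=dict(np.load("pics/top1.npz")); W=cloud(d); z=W[...,2]; im=d["pixels"].astype(int)
m=(z>.085)&(z<.105); k=np.zeros(m.shape,bool); k[180:262,285:365]=1; m&=k
# white/label part of the top face: base-side edge, per row
P=[]
for v in range(196,250):
    u=np.where(m[v])[0]
    if len(u)>5: P.append(W[v,u.min()])
P=np.array(P)-F0; a=np.c_[P@ex,P@ey]; print("base edge px",np.median(a[:,0]), np.polyfit(a[:,1],a[:,0],1), a[:,1].min(),a[:,1].max(), z[m].std(), np.nanmedian(z[m]))
p=r.current_tool_pos(); q=r.current_ee_rot(); g,_=pose(-.099,-.005,.045,.3); print("tracking err mm",((p-g)*1000).round(1),r.current_contact_force())
E
```

```text
base edge px -0.0012640569539095802 [ 0.00208327 -0.00120595] -0.07524320119357625 0.05945213945396826 0.0029188325829077825 0.09519837324323932
tracking err mm [ 0.6 -4.2  0.8] [ -9.48805089 -33.62739295   9.92170767]
```

```bash
python3 - <<'E'
from h import *
lin(-.112,-.005,.045,.3,.08); lin(-.112,-.005,.080,.3,.1); 
d=.0015; f=lin(-.103+d,-.005,.080,.3,.05); print(f.round(1))
th=0
while th<72:
    th+=4; c,s=np.cos(np.radians(th)),np.sin(np.radians(th))
    f=lin(-.103*c+.068*s+d*c,-.005,.012+.103*s+.068*c-d*s,.3,.05)
    N=-(f[0]*c-f[2]*s); T=-(f[0]*s+f[2]*c)
    print(th,"N %.1f T %.1f fy %.1f d %.4f t %.1f"%(N,T,f[1],d,r.current_t()))
    if N>60: break
    d=float(np.clip(d+np.clip((14-N)/8000,-.0015,.0015),-.006,.006))
shot("top","top2");shot("scene","scene2")
E
```

```text
[-12.2   1.7   6.2]
4 N 11.3 T -4.2 fy 1.5 d 0.0015 t 7.3
8 N 12.1 T -5.7 fy 1.6 d 0.0018 t 7.6
12 N 12.5 T -6.1 fy 0.8 d 0.0021 t 7.9
16 N 12.2 T -6.1 fy 1.6 d 0.0023 t 8.3
20 N 11.6 T -5.8 fy 0.9 d 0.0025 t 8.6
24 N 11.4 T -6.8 fy -0.0 d 0.0028 t 8.9
28 N 13.1 T -7.5 fy 0.7 d 0.0031 t 9.2
32 N 10.9 T -5.9 fy 0.5 d 0.0032 t 9.6
36 N 10.5 T -6.2 fy -0.6 d 0.0036 t 9.9
40 N 9.9 T -6.0 fy -0.8 d 0.0041 t 10.2
44 N 9.9 T -6.1 fy -1.3 d 0.0046 t 10.5
48 N 7.0 T -4.1 fy -2.0 d 0.0051 t 10.9
52 N 0.2 T -1.0 fy -0.2 d 0.0060 t 11.2
56 N 0.4 T 0.3 fy 0.2 d 0.0060 t 11.5
60 N -0.1 T 0.5 fy -0.3 d 0.0060 t 11.8
64 N 1.0 T 0.6 fy 0.1 d 0.0060 t 12.1
68 N 0.4 T 0.0 fy 0.5 d 0.0060 t 12.4
72 N 0.5 T 1.0 fy -0.6 d 0.0060 t 12.8
```

View pics/scene2.png

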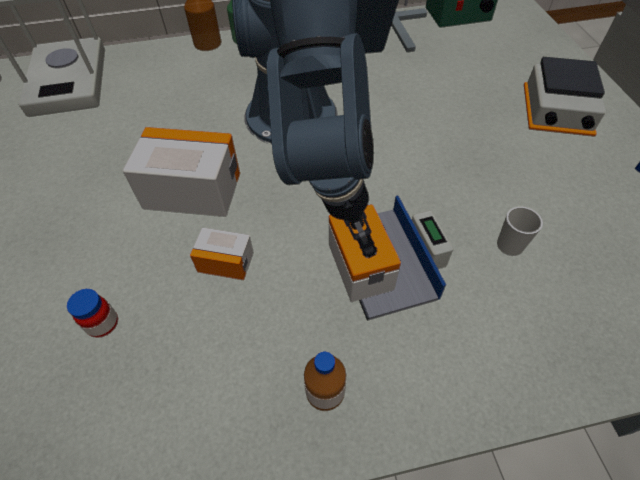

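The box is upright on the deck with the orange lid on top at about (370,240). Next I'll lift off, go round behind it and slide it home.

```bash
cat >> h.py <<'E'
def lid(f):
    d=shot("top",f); W=cloud(d); hsv=cv2.cvtColor(d["pixels"],cv2.COLOR_RGB2HSV); m=(hsv[...,0]<22)&(hsv[...,1]>150)&(abs(W[...,2]-.117)<.02)
    P=W[m]-F0; a=np.c_[P@ex,P@ey]; a=a[(abs(a)<.2).all(1)]; print(len(a),cv2.minAreaRect((a*1000).astype(np.float32)),a.min(0),a.max(0),np.median(P[:,2]))
E
python3 - <<'E'
from h import *
lin(.0,-.005,.19,.3,.2); lin(-.1,-.005,.19,.5,.2); print(r.current_t()); lid("top3")
p=pose(-.06,-.005,.055,.5); print(r.inverse_kinematics(*p), r.inverse_kinematics(*pose(.06,-.005,.055,.5)))
E
```

```text
14.0417
2232 ((25.708961486816406, -4.055976867675781), (149.57298278808594, 93.43778991699219), 89.89146423339844) [-0.02100357 -0.07882052] [0.07247989 0.07078238] 0.11768651304071043
[-0.36842348  0.70748765  1.72299811  0.53359088  1.0136371  -0.80596648] [-0.16512016  0.66949757  1.80875077  0.63376718  0.90284305 -0.70661636]
```

View pics/top3.png

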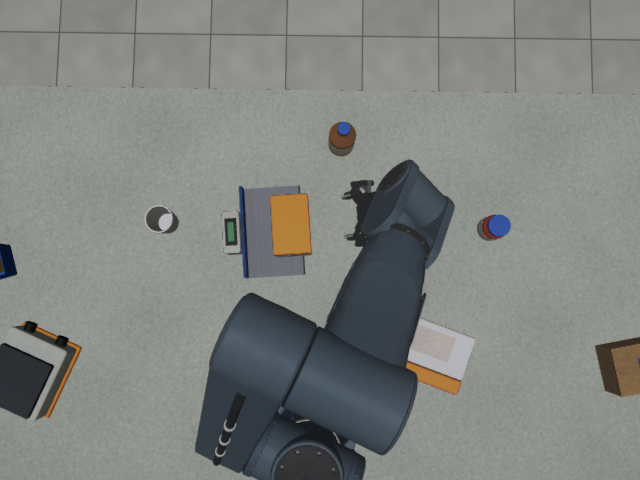

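The box stands upright and square, lid centred at about (290,224), with its rear face about 21 mm outside the front edge and nothing disturbed around it.

```bash
python3 - <<'E'
from h import *
lin(-.07,-.004,.055,.5,.2); print(lin(-.03,-.004,.055,.5,.1).round(1))
print(lin(.03,-.004,.055,.5,.05).round(1)); px=.03
while px<.068:
    px+=.003; f=lin(px,-.004,.055,.5,.04); print(round(px,3),f.round(1),round(r.current_t(),1))
    if f[0]<-18: break
print(lin(px-.03,-.004,.055,.5,.06).round(1)); lin(-.06,-.004,.12,.5,.2); lin(-.1,-.004,.2,.5,.2); print(r.current_t(),r.current_contact_force()); lid("top4"); shot("scene","scene4")
E
```

```text
[-0.2 -0.7 -0. ]
[ 1.1 -0.3 -0.2]
0.033 [-1.9 -1.1  0.7] 17.1
0.036 [-1.5 -0.6  0.6] 17.3
0.039 [-2.  -0.5  0.9] 17.6
0.042 [-0.4 -0.1  0.5] 17.8
0.045 [-0.6 -0.9 -0.8] 18.1
0.048 [-0.7 -1.2  0.3] 18.3
0.051 [-0.9 -0.4 -0. ] 18.6
0.054 [-0.8 -1.2 -0.1] 18.8
0.057 [-9.3  2.5  1.1] 19.1
0.06 [-31.3   8.4   8. ] 19.3
[-0.6  0.4 -0.2]
21.2917 [0.14971163 0.22835754 0.33184925]
2249 ((101.34732055664062, -4.421058654785156), (149.65347290039062, 93.96998596191406), 89.9006576538086) [ 0.05441221 -0.07922739] [0.14840587 0.07044324] 0.11747653414352777
```

View pics/scene4.png

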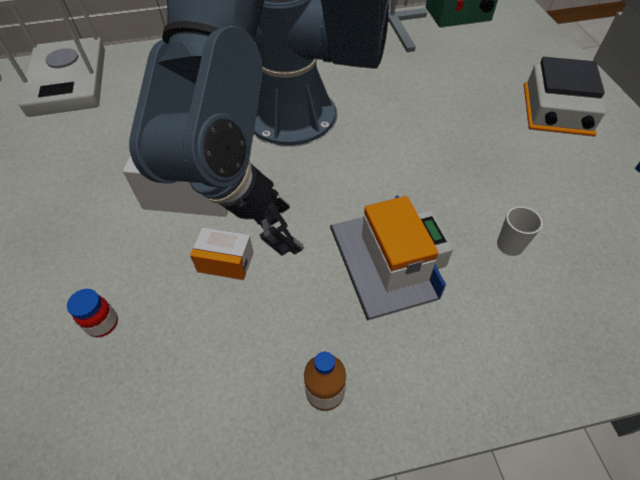

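View pics/top4.png

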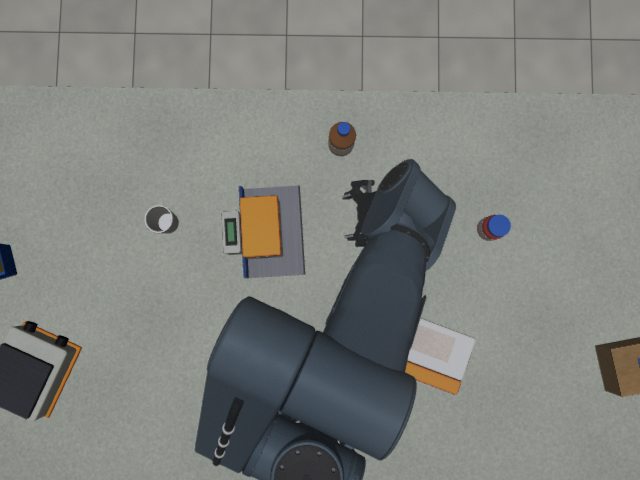

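Both views show the box upright and flush against the blue stop, with its lid at (400,230) in the scene view and (260,226) in the top view. The push ended in a hard 31 N rise, the gripper is clear, and the bystanders haven't moved.

```bash
python3 -c "
from h import *
print(r.hand_in(), r.current_t())"
```

```text
the job is handed in; nothing more can be done
the job is handed in; nothing more can be done
```

The box stands upright on the platform with the orange lid on top, flush against the blue back stop to within camera accuracy; the gripper is clear, the bystanders are in place, and the job was handed in at about 21 s.

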